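Count along the divider rail and push the tin into the third gap

TASK

Run one fingertip along the top of the rack's back rail from the end with the red post, touching the blue bands over the first, second and third gaps in that order and going no further. Then push the round steel tin across the shelf, without lifting it, into that third gap until no part of it sticks out past the front ends of the dividers. Leave the dispenser, the nail brush and the toothbrush case where they are, and finish clear of everything.

Things in the scene. Friction and masses are not known exactly. Their poses are not given: they have to be found in the camera images.
- rack: Fixed bamboo divider rack. Origin: centre of its underside; x runs from open front to back, y along it, z up. Seven dividers 4 mm thick, 30 mm high, x = -35 to 35 mm, make six gaps 51 mm wide centred at y = 137.5, 82.5, 27.5, -27.5, -82.5, -137.5 mm; no floor but the shelf, no roof, open in front (-x), a 50 mm high wall behind from x = 35 to 51 mm.
- rail_mid (a point): Middle of the rail, on its top: the rail is the flat top of the rack's back wall, 16 mm wide, 334 mm long along the rack's y, rigid, 50 mm above the shelf; it lies at x = 43 mm in the rack's frame.
- red_post: Fixed round red post, 24 mm head, 60 mm high, at one end of the rack (rack x = 43 mm, y = +182 or -182 mm): it marks the end from which the gaps are counted. A like white post stands at the other end. Origin: centre of its foot.
- white_post: Fixed round white post, as the red one, at the other end of the rack. Origin: centre of its foot.
- tin: Closed round stainless steel tin, 44 mm diameter, 22 mm high, about 45 g, lying flat and loose on the shelf in front of the rack; slides easily. Origin: centre of its underside, z up.
- dispenser: Empty clear plastic foaming dispenser with white push top, 58 mm diameter, 150 mm tall, light, loose: to be left alone. Origin: centre of its underside, z up.
- nail_brush: Wooden-handled nail brush lying bristles down, about 137 x 38 x 32 mm, loose: to be left alone. Origin: underside, centre of the bristle block; the handle points along its -x; z up.
- brush_case: Clear-lidded, white-bottomed hinged travel case, snapped shut, with a yellow toothbrush in it, 205 (along its x) x 32 x 22 mm, loose, lying behind the rack: to be left alone. Origin: centre of its underside, z up.
- band_a: Blue band of the rail over the gap at rack y = 137.5 mm, 28 mm long along the rail, 16 mm wide, flush with the rail's wooden parts. Origin: centre of its underside, its top (the rail's top) is 8 mm higher.
- band_b: Blue band of the rail over the gap at rack y = 82.5 mm, 28 mm long along the rail, 16 mm wide, flush with the rail's wooden parts. Origin: centre of its underside, its top (the rail's top) is 8 mm higher.
- band_c: Blue band of the rail over the gap at rack y = 27.5 mm, 28 mm long along the rail, 16 mm wide, flush with the rail's wooden parts. Origin: centre of its underside, its top (the rail's top) is 8 mm higher.
- band_d: Blue band of the rail over the gap at rack y = -27.5 mm, 28 mm long along the rail, 16 mm wide, flush with the rail's wooden parts. Origin: centre of its underside, its top (the rail's top) is 8 mm higher.
- band_e: Blue band of the rail over the gap at rack y = -82.5 mm, 28 mm long along the rail, 16 mm wide, flush with the rail's wooden parts. Origin: centre of its underside, its top (the rail's top) is 8 mm higher.
- band_f: Blue band of the rail over the gap at rack y = -137.5 mm, 28 mm long along the rail, 16 mm wide, flush with the rail's wooden parts. Origin: centre of its underside, its top (the rail's top) is 8 mm higher.

How it is judged:
By the outcome, as a careful person would: the job done as asked, in the order asked, and still so for the second after the job is handed in, with the robot touching nothing.
It also fails if it takes over 66 s, if anything falls off the work surface, if the arm or the gripper's body presses on something with over 40 N, if the wrist force passes 120 N, or if a joint passes its speed limit or range.

ROBOT

A 6-joint arm with a two-finger parallel gripper is mounted at the origin on the work surface. World frame = base frame: x ahead of the robot, y to its left, z up, the work surface at z = 0. Lengths are in m, angles in degrees, forces in N, time in s.
With the tool pointing down it reaches from about 0.4 to 0.825 m from the base axis. Payload 7 kg.
Tool frame: the origin (TCP) lies on the centre line of the jaws, within the pads' length; the fingertips stand 11 mm ahead of it and the grasp point (between the pads) lies 8 mm behind it; z points along the fingers, y is the line along which they close (so a half turn about z gives the same grasp; the last joint's range is limited). The gripper opens to 88 mm and grips with 3 to 60 N. Pads are 19 mm wide; open, the fingers measure 130 mm over their backs; the gripper's body (78 mm by 193 mm) begins 47 mm behind the grasp point.
Start: joints at [82.97, 20.546, 0.682, 0, -70.136, -16.507], TCP at [0.27, 0.619, 0.238] pointing down, gripper open.
Joint ranges: [-176.03, 176.03], [-82.01, 121.73], [-58.28, 71.71], [-173.87, 95.51], [-174.79, -0.11], [-173.66, 173.66]. Speed limits (degrees/s): [136.94, 136.94, 172.46, 180, 180, 180].

INTERFACE

Orientations are given as [roll, pitch, yaw] about the fixed x, y, z axes, in that order (R = Rz(yaw) Ry(pitch) Rx(roll)).
In Python, from plant import r, capture, camera_model, job gives the robot as it stands.
- The arm moves only by the tool drive_tool, never from a script. Its argument "increments" is a list that holds one entry, the list of rows, each a list of 5 numbers: the gripper's target within -1 to 1 (fully open at 1, half-way at 0, shut at -1), then the shift along the tool's x, y, z scaled (see below), then the turn about the tool's z scaled (see below). In form: [[[gripper, tx, ty, tz, roll], ...]]. A call has 1 to 5 rows; each row is the pose to reach, as a shift and turn from the pose commanded when the call began, along the tool's axes at that moment, turning the shorter way round; what a row does not reach only later rows make up. The controller multiplies each number of a shift by 120 mm and each number of a turn by 360 degrees. A row lasts 1/8 s, in which the tool goes at most 62.5 mm and 10.7 degrees, less where a joint would pass 70% of its speed; a pose out of reach is approached as far as the arm can. A call with a number of a shift or a turn outside -1 to 1 is refused whole. A call with a gripper value outside its range is refused whole. The fingers move at their own pace and stop on an object; "squeeze" is the grip in N (left out, the last holds). Time passes only in rows, so rows that repeat a pose let the fingers close. It gives the time, the measured TCP pose, the force, the opening and the grip force at its end, in the units of the state.
- r.get_state(): the state, without advancing time (a new reading comes with each control period).
- capture(name): name is "scene" or "side" or "wrist"; returns the picture (420x560x3 uint8, red, green, blue); there is no depth.
- camera_model(name): a dict with "camera_matrix" (3x3 intrinsics, pixels), "rvec" (rotation vector, rad) and "tvec" (3), from world to camera coordinates, as OpenCV has them. Camera axes: x right, y down, z forward; pixel columns grow to the right and rows downward; lengths in m; the calibration is good to about 2 mm. A picture is of the moment at which its call begins: read the wrist's pose just before it. camera_model takes no time and is no camera call; for the wrist camera it gives the pose at the moment of the call.
- job.close_job(): hands the job in; it is judged then, once.
The state is a dict: "time_s": time; "joints": joint angles; "qd": joint speeds; "joint_torque": joint torques, N m; "tcp_pos": TCP position; "eef_rot": TCP orientation; "contact_force": force on the tool from outside, world axes, zero at the start; "moment": the same for the moment, N m; "gripper_width": finger opening in m; "gripper_force": force on a finger pad.
Only numpy, scipy, OpenCV 4.12 (cv2) and the standard library are available. Lean on these libraries where they do the work, as an engineer would, in place of code of your own. Each camera call takes 0.05 s, during which the arm holds its last target. There are 200 camera calls.

## Working session

There is one attempt and no reset: what is moved stays moved. The work goes in short steps, Python scripts to look and compute and a tool call to move; the robot and the scene stay as the last step left them, time stands still between calls to the robot, and variables do not carry over. Pictures are saved under pics/ and viewed, at most 13 in all, crops included, and the job is handed in when it is done.

Besides the shell and the picture viewer there is one more tool, called after ">>>" as name([rows], argument=value, ...), one row to a line, values as JSON. drive_tool: Moves the arm, as the interface text tells. Its arguments: {"type":"object","properties":{"increments":{"type":"array"},"squeeze":{"type":"number"}},"required":["increments"]}

```bash
mkdir -p pics; cat > h.py <<'E'
from plant import r,capture,camera_model,job
import numpy as np,cv2
def ray(cm,u,v,z):
    K=np.array(cm["camera_matrix"]);R=cv2.Rodrigues(np.array(cm["rvec"],float))[0];t=np.array(cm["tvec"],float).ravel()
    p=cv2.undistortPoints(np.array([[[u,v]]],float),K,None).ravel()
    d=R.T@np.array([p[0],p[1],1]);c=-R.T@t
    return c+d*(z-c[2])/d[2]
def px(cm,X):
    return cv2.projectPoints(np.array(X,float).reshape(-1,3),np.array(cm["rvec"],float),np.array(cm["tvec"],float),np.array(cm["camera_matrix"],float),None)[0].reshape(-1,2)
def save(n,im): cv2.imwrite("pics/"+n+".png",im[:,:,::-1])
E
python3 - <<'E'
from h import *
s=r.get_state();print(s["tcp_pos"],s["eef_rot"],s["time_s"],s["gripper_width"])
for n in("scene","side","wrist"):
    im=capture(n);save(n+"0",im);np.save(n+"0.npy",im)
    cm=camera_model(n);R=cv2.Rodrigues(np.array(cm["rvec"],float))[0];print(n,-R.T@np.array(cm["tvec"]).ravel(),R[2])
a=[cv2.imread("pics/%s0.png"%n) for n in("scene","side")]
E
```

```text
[0.26938246 0.6183909  0.23660109] [ 1.79901970e+02 -9.46542398e-03 -2.35451892e+01] 0.0 0.08754406202115347
scene [0.92626443 0.53920919 0.50452349] [-0.42510139 -0.6966396  -0.57791182]
side [-0.25664765 -0.57810976  0.76217749] [ 0.70211036  0.45810456 -0.54514334]
wrist [0.3330915  0.59061716 0.38454452] [-0.23784776  0.10283263 -0.96584362]
```

View pics/scene0.png

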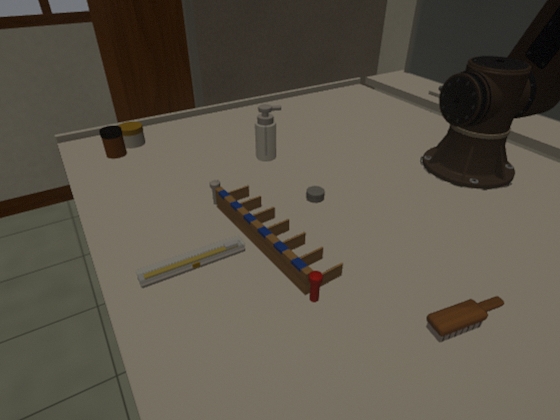

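View pics/side0.png

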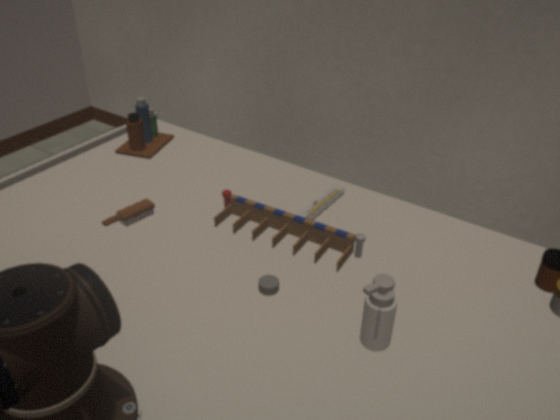

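The scene view shows the red post head at (315,277), the white post at (215,185), the tin at (315,194), and the dispenser at (265,140). In the side view the red post is at (227,194), the white post at (360,240), and the tin at (269,284). Next I measure the bands, posts and tin.

```bash
python3 - <<'E'
from h import *
for n,tb in(("scene",(300,180,332,206)),("side",(252,270,286,298))):
    im=np.load(n+"0.npy");cm=camera_model(n);hsv=cv2.cvtColor(im,cv2.COLOR_RGB2HSV)
    m=cv2.inRange(hsv,(105,130,40),(130,255,255));
    k,l,st,c=cv2.connectedComponentsWithStats(m)
    P=[]
    for i in range(1,k):
        if st[i,4]>15 and 150<c[i][1]<300 and 200<c[i][0]<370:
            p=ray(cm,*c[i],.05);P.append(p[:2]);print(n,"blue",c[i].round(1),st[i,4],p.round(4))
    m=cv2.inRange(hsv,(0,170,60),(6,255,255))|cv2.inRange(hsv,(172,150,60),(180,255,255))
    k,l,st,c=cv2.connectedComponentsWithStats(m)
    for i in range(1,k):
        if st[i,4]>30: print("red",c[i].round(1),st[i],ray(cm,*c[i],.045)[:2].round(4))
    x0,y0,x1,y1=tb;g=hsv[y0:y1,x0:x1]
    bgc=np.median(np.r_[im[y0,x0:x1],im[y1,x0:x1]],0)
    d=np.abs(im[y0:y1,x0:x1].astype(int)-bgc).sum(2)
    m=(d>50).astype(np.uint8);cs=max(cv2.findContours(m,0,2)[0],key=cv2.contourArea)
    b=cv2.boundingRect(cs);print("tin",b,x0,y0,bgc)
    u=x0+b[0]+b[2]/2;v=y0+b[1]+b[3]/2;print(ray(cm,u,v,.011)[:2])
E
```

```text
scene blue [223.2 193.3] 46 [ 0.662  -0.1384  0.05  ]
scene blue [235.6 204.8] 55 [ 0.6585 -0.0834  0.05  ]
scene blue [249.  217.3] 63 [ 0.6547 -0.0289  0.05  ]
scene blue [263.8 231.1] 76 [0.6512 0.0259 0.05  ]
scene blue [280.1 246.2] 90 [0.6475 0.0801 0.05  ]
scene blue [298.2 263.1] 105 [0.6439 0.1348 0.05  ]
red [314.5 283.8] [309 271  14  31 275] [0.6451 0.1857]
tin (6, 6, 19, 18) 300 180 [121. 113.  99.]
[ 0.45396738 -0.07711897]
tin (6, 4, 22, 22) 252 270 [143.  133.  120.5]
[ 0.45295513 -0.08434288]
```

View pics/wrist0.png

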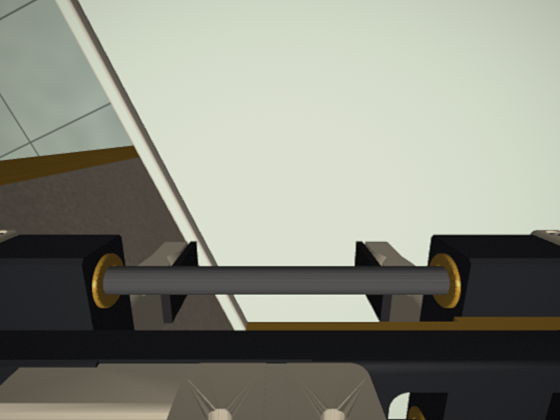

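>>> drive_tool([
  [[0,1,0.62,0,0],[0,1,0.62,0,0],[0,1,0.62,0,0]],
])

```text
time_s: 0.52
tcp_pos: [0.3512, 0.4999, 0.2378]
eef_rot: [180.0, 0.0, -23.7]
contact_force: [0.8, 1.3, -0.1]
gripper_width: 0.0633
gripper_force: 0.0
```

>>> drive_tool([
  [[0,1,0.62,0,0],[0,1,0.62,0,0],[0,1,0.62,0,0]],
])

```text
time_s: 0.9
tcp_pos: [0.4314, 0.3842, 0.2376]
eef_rot: [180.0, 0.0, -23.7]
contact_force: [-0.4, 0.5, 0.6]
gripper_width: 0.044
gripper_force: 0.0
```

>>> drive_tool([
  [[0,1,0.62,0,0],[0,1,0.62,0,0],[0,1,0.62,0,0]],
])

```text
time_s: 1.27
tcp_pos: [0.5117, 0.2685, 0.2374]
eef_rot: [180.0, 0.0, -23.7]
contact_force: [-0.2, 0.4, -0.1]
gripper_width: 0.0438
gripper_force: 0.0
```

>>> drive_tool([
  [[0,0.7,0.5,0,0.174],[0,0.7,0.5,0,0.174],[0,0.7,0.5,0,0.174],[0,0.7,0.5,0,0.174],[0,0.7,0.5,0,0.174]],
])

```text
time_s: 1.9
tcp_pos: [0.5635, 0.1829, 0.2373]
eef_rot: [180.0, 0.0, -77.6]
contact_force: [-0.6, 0.0, 0.1]
gripper_width: 0.0438
gripper_force: 0.0
```

```bash
python3 - <<'E'
from h import *
s=r.get_state();print(s["tcp_pos"],s["eef_rot"],s["time_s"],s["gripper_width"],s["contact_force"],s["joints"])
im=capture("wrist");save("w1",im);np.save("w1.npy",im)
im=np.load("side0.npy");cm=camera_model("side");hsv=cv2.cvtColor(im,cv2.COLOR_RGB2HSV)
m=cv2.inRange(hsv,(100,70,30),(135,255,255));m[:190]=0;m[260:]=0
k,l,st,c=cv2.connectedComponentsWithStats(m)
for i in range(1,k):
    if st[i,4]>8:print(c[i].round(1),st[i,4],ray(cm,*c[i],.049)[:2].round(4))
print("disp",ray(cm,377,336,0),ray(camera_model("scene"),265,152,0))
E
```

```text
[0.56353293 0.18286167 0.23726092] [ 1.79984919e+02  6.54574227e-03 -7.75790645e+01] 1.9 0.043849657582493665 [-0.64769328  0.01776504  0.06010465] [ 3.68588005e+01  1.28555441e+01 -1.01222615e+01 -1.32486840e-02
 -6.70332170e+01 -2.44326934e+01]
[240.4 199.1] 27 [0.6409 0.1348]
[259.2 205.6] 28 [0.6441 0.0791]
[278.7 211.8] 32 [0.6485 0.0245]
[298.6 218.6] 41 [ 0.6518 -0.0303]
[319.6 225.6] 39 [ 0.6555 -0.0858]
[340.9 232.6] 41 [ 0.6592 -0.1401]
disp [ 0.46116272 -0.33109186  0.        ] [ 0.43497102 -0.3573185   0.        ]
```

View pics/w1.png

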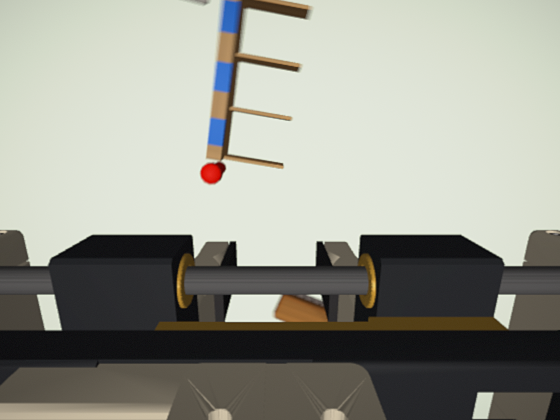

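The wrist view shows the red post at (211,173). Bands a, b and c are at (217,132), (223,76) and (231,15). The left finger is on the rail side, and the brush is at (300,305).

```bash
python3 - <<'E'
from h import *
s=r.get_state();cm=camera_model("wrist");im=np.load("w1.npy");hsv=cv2.cvtColor(im,cv2.COLOR_RGB2HSV)
m=cv2.inRange(hsv,(100,130,60),(130,255,255))
k,l,st,c=cv2.connectedComponentsWithStats(m)
for i in range(1,k):
    if st[i,4]>50:print(c[i].round(1),st[i],ray(cm,*c[i],.05)[:2].round(4))
print("red",ray(cm,211,173,.06)[:2],"brush",ray(cm,300,305,.03)[:2])
T=np.array(s["tcp_pos"]);y=np.radians(s["eef_rot"][2]);xt=np.array([np.cos(y),np.sin(y),0]);yt=np.array([np.sin(y),-np.cos(y),0])
for o in(-22,-28,-34,-43):
  for a in(-9.5,9.5):
    for d in (11,-19): print(o,a,d,px(cm,T+yt*o/1e3+xt*a/1e3-np.array([0,0,d/1e3])).round(0))
E
```

```text
[230.6  16.2] [222   1  19  32 482] [0.6421 0.0204]
[223.2  76.5] [215  62  18  30 427] [0.6403 0.0755]
[216.7 131.7] [208 119  18  27 383] [0.6384 0.1306]
red [0.63597435 0.17368993] brush [0.500625   0.32763899]
-22 -9.5 11 [[237. 272.]]
-22 -9.5 -19 [[230. 301.]]
-22 9.5 11 [[236. 241.]]
-22 9.5 -19 [[228. 265.]]
-28 -9.5 11 [[227. 273.]]
-28 -9.5 -19 [[217. 301.]]
-28 9.5 11 [[225. 241.]]
-28 9.5 -19 [[215. 265.]]
-34 -9.5 11 [[216. 273.]]
-34 -9.5 -19 [[204. 301.]]
-34 9.5 11 [[214. 241.]]
-34 9.5 -19 [[202. 265.]]
-43 -9.5 11 [[200. 273.]]
-43 -9.5 -19 [[185. 301.]]
-43 9.5 11 [[198. 241.]]
-43 9.5 -19 [[182. 265.]]
```

>>> drive_tool([
  [[0,0.386,-0.32,0.95,0.024],[0,0.386,-0.32,0.95,0.024],[0,0.386,-0.32,0.95,0.024],[0,0.386,-0.32,0.95,0.024],[0,0.386,-0.32,0.95,0.024]],
])

```text
time_s: 2.58
tcp_pos: [0.6119, 0.1464, 0.1256]
eef_rot: [-179.8, 0.1, -85.8]
contact_force: [0.7, -0.6, -0.3]
gripper_width: 0.0438
gripper_force: 0.0
```

```bash
cat > m.py <<'E'
from h import *
import sys
s=r.get_state();cm=camera_model("wrist");im=capture("wrist");save(sys.argv[1],im);hsv=cv2.cvtColor(im,cv2.COLOR_RGB2HSV)
print(s["tcp_pos"],s["eef_rot"],s["time_s"],s["contact_force"],np.abs(s["qd"]).max())
m=cv2.inRange(hsv,(100,130,60),(130,255,255))
k,l,st,c=cv2.connectedComponentsWithStats(m)
for i in range(1,k):
    if st[i,4]>50:print(c[i].round(1),st[i],ray(cm,*c[i],.05)[:2].round(4))
E
python3 m.py w2
```

```text
[0.61194696 0.14642515 0.12559143] [-1.79828581e+02  6.75038222e-02 -8.57793611e+01] 2.575 [ 0.66782554 -0.58539302 -0.32858433] 0.5251663799702577
[235.7  39.5] [ 223   17   26   47 1123] [0.6476 0.0223]
[238.  126.4] [226 107  24  40 912] [0.644  0.0774]
[239.8 201.8] [229 185  22  36 748] [0.6404 0.1321]
```

View pics/w2.png

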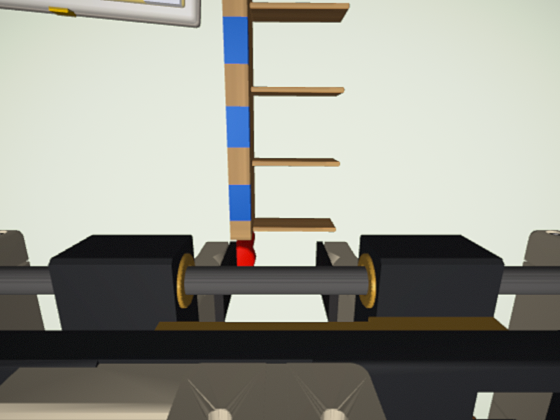

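The rail lines up under the left finger: bands a, b and c are at (240,202), (238,126) and (236,40), and the red post is behind the finger. I'll descend.

>>> drive_tool([
  [[0,0,0,0.49,0],[0,0,0,0.49,0],[0,0,0,0.49,0]],
])

```text
time_s: 3.0
tcp_pos: [0.6113, 0.1456, 0.0662]
eef_rot: [-180.0, 0.0, -85.8]
contact_force: [0.4, -0.3, 0.9]
gripper_width: 0.0437
gripper_force: 0.0
```

>>> drive_tool([
  [[0,0,0,0.02,0],[0,0,0,0.02,0],[0,0,0,0.04,0],[0,0,0,0.04,0]],
])

```text
time_s: 3.5
tcp_pos: [0.6115, 0.1453, 0.0613]
eef_rot: [-179.9, 0.0, -85.9]
contact_force: [-2.5, -1.1, 8.5]
gripper_width: 0.0437
gripper_force: 4.4
```

>>> drive_tool([
  [[0,0.13,0,0,0],[0,0.26,0,0,0],[0,0.39,0,0,0],[0,0.52,0,0,0]],
])

```text
time_s: 4.0
tcp_pos: [0.6171, 0.0836, 0.0613]
eef_rot: [-179.8, 0.1, -85.8]
contact_force: [-0.4, 3.7, 5.4]
gripper_width: 0.0435
gripper_force: 2.6
```

>>> drive_tool([
  [[0,0.13,0.01,0.005,0],[0,0.26,0.01,0.005,0],[0,0.39,0.01,0.005,0],[0,0.5,0.01,0.005,0],[0,0.5,0.01,0.005,0]],
])

```text
time_s: 4.62
tcp_pos: [0.6208, 0.0227, 0.0612]
eef_rot: [-179.7, 0.0, -85.9]
contact_force: [1.2, -3.2, 5.4]
gripper_width: 0.0439
gripper_force: 3.5
```

```bash
python3 m.py w3
```

```text
[0.62083396 0.02274021 0.06120239] [-1.79749039e+02  2.12839780e-02 -8.58901073e+01] 4.625 [ 1.17494343 -3.17486174  5.37086984] 0.5855999308529262
[219.2  34.3] [ 200    2   38   67 2313] [ 0.6551 -0.0875]
[223.9 153.8] [ 207  127   34   55 1749] [ 0.6515 -0.0325]
[231.1 242.1] [212 231  31  36 489] [0.6463 0.0157]
[234.3 320. ] [225 319  20   3  59] [0.6428 0.0651]
```

View pics/w3.png

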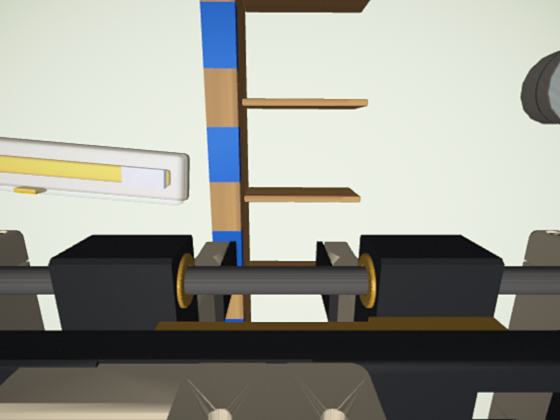

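The finger rests on the third band, around (230,242), and short of the fourth at (224,154). The tin shows at the right edge. I'll lift and go behind the tin.

>>> drive_tool([
  [[0,0,0,-0.8,0],[0,0,0,-0.8,0],[0,0,0,-0.8,0]],
])

```text
time_s: 5.05
tcp_pos: [0.6206, 0.0233, 0.159]
eef_rot: [-179.7, 0.1, -85.9]
contact_force: [-0.4, 0.1, -0.4]
gripper_width: 0.0437
gripper_force: 0.0
```

>>> drive_tool([
  [[-0.45,0.555,0.91,0,-0.123],[-0.45,0.555,0.91,0,-0.123],[-0.45,0.555,0.91,0,-0.123],[-0.45,0.555,0.91,0,-0.123],[-0.45,0.555,0.91,0,-0.123]],
])

```text
time_s: 5.68
tcp_pos: [0.5141, -0.0515, 0.1549]
eef_rot: [180.0, 0.0, -41.6]
contact_force: [0.2, -0.3, 0.1]
gripper_width: 0.024
gripper_force: 0.0
```

>>> drive_tool([
  [[-0.45,-0.24,1,0,-0.123],[-0.45,-0.24,1,0,-0.123],[-0.45,-0.24,1,0,-0.123],[-0.45,-0.24,1,0,-0.123],[-0.45,-0.24,1,0,-0.123]],
])

```text
time_s: 6.3
tcp_pos: [0.4132, -0.1219, 0.1551]
eef_rot: [-180.0, 0.0, 2.5]
contact_force: [0.3, -0.2, 0.3]
gripper_width: 0.0241
gripper_force: 0.0
```

>>> drive_tool([
  [[-0.45,0,0,0,-0.123],[-0.45,0,0,0,-0.123],[-0.45,0,0,0,-0.123],[-0.45,0,0,0,-0.123],[-0.45,0,0,0,-0.123]],
])

```text
time_s: 6.92
tcp_pos: [0.4134, -0.1217, 0.155]
eef_rot: [-180.0, 0.0, 46.7]
contact_force: [0.8, 0.7, 0.9]
gripper_width: 0.0242
gripper_force: 0.0
```

```bash
python3 m.py w4
```

```text
[ 0.41339957 -0.12167566  0.15502357] [-1.79970035e+02  2.94548749e-02  4.66877294e+01] 6.925 [0.81734461 0.70927737 0.92707295] 6.477428415123382
[541.2  11.4] [521   0  39  31 724] [ 0.6582 -0.1445]
```

View pics/w4.png

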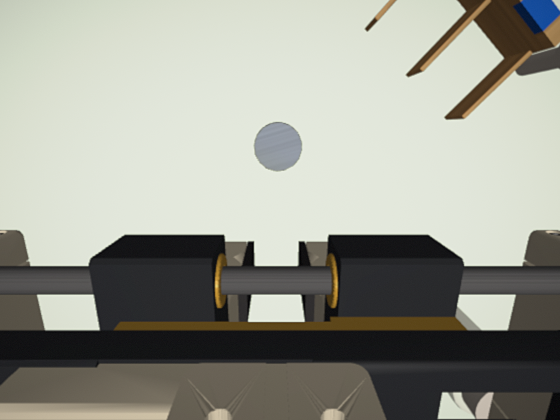

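The tin is at (278,147), nearly on the tool's centre line.

```bash
cat > t.py <<'E'
from h import *
import sys
s=r.get_state();cm=camera_model("wrist");im=capture("wrist");save(sys.argv[1],im)
hsv=cv2.cvtColor(im,cv2.COLOR_RGB2HSV)
m=cv2.inRange(hsv,(95,15,90),(130,90,230));m[238:]=0
print(s["time_s"],s["tcp_pos"],s["eef_rot"][2])
for c in cv2.findContours(m,0,2)[0]:
    if cv2.contourArea(c)>400:
        (u,v),q=cv2.minEnclosingCircle(c);p=ray(cm,u,v,.022)
        e=p-np.array(s["tcp_pos"]);y=np.radians(s["eef_rot"][2])
        c0=np.array([.6484,.0235]);xd=np.array([.9978,.0661]);yd=np.array([-.0661,.9978]);d=p[:2]-c0
        print("tin",round(u),round(v),round(q,1),p[:2].round(4),"rack",(43+d@xd*1e3).round(1),(27.5+d@yd*1e3).round(1),"tool",e[0]*np.cos(y)+e[1]*np.sin(y),e[0]*np.sin(y)-e[1]*np.cos(y))
E
python3 t.py w5
```

```text
6.975 [ 0.41337302 -0.12174508  0.15508241] 46.66263671386897
tin 278 146 23.5 [ 0.4516 -0.0838] rack -160.5 -66.6 tool 0.05380193071392571 0.0017255133222681893
```

>>> drive_tool([
  [[-0.45,0,0.014,1,-0.002],[-0.45,0,0.014,1,-0.002],[-0.45,0,0.014,1,-0.002],[-0.45,0,0.014,1,-0.002]],
])

```text
time_s: 7.52
tcp_pos: [0.4157, -0.123, 0.0367]
eef_rot: [180.0, -0.0, 47.6]
contact_force: [0.4, 0.9, 0.5]
gripper_width: 0.0243
gripper_force: 0.0
```

>>> drive_tool([
  [[-0.45,0,0,0.15,0],[-0.45,0.1,0,0.15,0],[-0.45,0.2,0,0.15,0],[-0.45,0.25,0,0.15,0],[-0.45,0.3,0,0.15,0]],
])

```text
time_s: 8.15
tcp_pos: [0.4395, -0.0958, 0.0179]
eef_rot: [180.0, -0.0, 47.7]
contact_force: [0.0, 0.6, 0.3]
gripper_width: 0.0241
gripper_force: 0.2
```

>>> drive_tool([
  [[-0.45,0.08,0,0,0],[-0.45,0.16,0,0,0],[-0.45,0.24,0,0,0],[-0.45,0.32,0,0,0],[-0.45,0.35,0,0,0]],
])

```text
time_s: 8.78
tcp_pos: [0.4677, -0.0648, 0.0173]
eef_rot: [180.0, -0.0, 47.7]
contact_force: [0.2, -0.9, 0.2]
gripper_width: 0.0243
gripper_force: 0.2
```

```bash
python3 t.py w6
```

```text
8.775 [ 0.46769126 -0.06482572  0.01727348] 47.69601389657406
tin 282 200 37.3 [ 0.4941 -0.0399] rack -115.2 -25.5 tool 0.036198523386587786 0.0027256260578773263
```

View pics/w6.png

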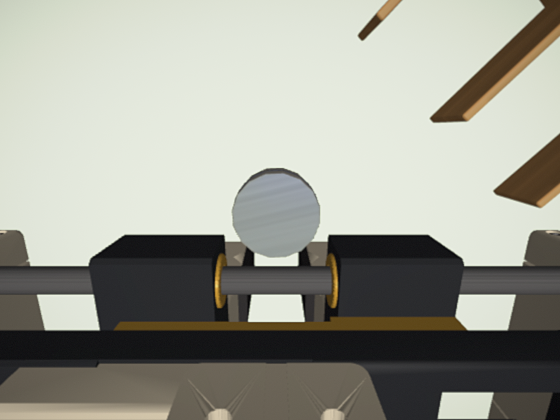

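The tin sits centred against both fingertips at (276,213), so the cradle works. I'll continue to the front of the gap.

>>> drive_tool([
  [[-0.45,0.08,0.002,0,0],[-0.45,0.16,0.004,0,0],[-0.45,0.24,0.006,0,0],[-0.45,0.32,0.008,0,0],[-0.45,0.4,0.01,0,0]],
])

```text
time_s: 9.45
tcp_pos: [0.5009, -0.0302, 0.0173]
eef_rot: [180.0, 0.0, 47.7]
contact_force: [0.2, 0.1, 0.5]
gripper_width: 0.024
gripper_force: 0.2
```

>>> drive_tool([
  [[-0.45,0.08,0,0,0],[-0.45,0.16,0,0,0],[-0.45,0.23,0,0,0],[-0.45,0.27,0,0,0],[-0.45,0.29,0,0,0]],
])

```text
time_s: 10.07
tcp_pos: [0.5239, -0.0048, 0.0173]
eef_rot: [-180.0, 0.0, 47.7]
contact_force: [-1.2, -0.3, 0.5]
gripper_width: 0.0239
gripper_force: 0.2
```

>>> drive_tool([
  [[-0.45,-0.2,0,0,0],[-0.45,-0.4,0,0,0],[-0.45,-0.4,0,0,0]],
])

```text
time_s: 10.45
tcp_pos: [0.489, -0.0423, 0.0173]
eef_rot: [-179.9, 0.1, 47.6]
contact_force: [-0.8, -0.4, -0.6]
gripper_width: 0.0242
gripper_force: 0.0
```

```bash
python3 t.py w7
```

```text
10.45 [ 0.48901623 -0.04226481  0.01731408] 47.5542276393923
tin 277 102 49.7 [0.5437 0.0166] rack -61.9 27.5 tool 0.0803236166550578 0.0006406952419996115
```

>>> drive_tool([
  [[-0.45,0.29,-0.366,0,0.122],[-0.45,0.29,-0.366,0,0.122],[-0.45,0.29,-0.366,0,0.122],[-0.45,0.29,-0.366,0,0.122],[-0.45,0.29,-0.366,0,0.122]],
])

```text
time_s: 11.12
tcp_pos: [0.4827, 0.0149, 0.0175]
eef_rot: [-180.0, -0.0, 3.6]
contact_force: [0.6, -0.3, -0.3]
gripper_width: 0.0243
gripper_force: 0.0
```

```bash
python3 t.py w8
```

```text
11.125 [0.4826777  0.01493104 0.01753263] 3.563372135526992
tin 282 146 45.3 [0.5442 0.0158] rack -61.5 26.7 tool 0.061446110901158736 0.0029900035333922546
```

View pics/w8.png

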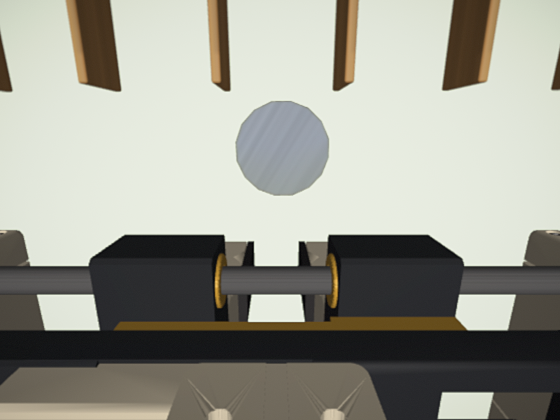

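The tin at (282,148) is centred in front of the gap between the divider ends at u = 220 and 343. I'll push it in.

>>> drive_tool([
  [[-0.45,0.08,0.022,0,0],[-0.45,0.16,0.022,0,0],[-0.45,0.24,0.022,0,0],[-0.45,0.3,0.022,0,0],[-0.45,0.36,0.022,0,0]],
])

```text
time_s: 11.8
tcp_pos: [0.5261, 0.015, 0.0172]
eef_rot: [180.0, 0.0, 3.7]
contact_force: [-0.4, 0.4, 1.0]
gripper_width: 0.024
gripper_force: 0.2
```

>>> drive_tool([
  [[-0.45,0.06,0,0,0],[-0.45,0.12,0,0,0],[-0.45,0.18,0,0,0],[-0.45,0.22,0,0,0],[-0.45,0.24,0,0,0]],
])

```text
time_s: 12.42
tcp_pos: [0.5547, 0.0169, 0.0173]
eef_rot: [180.0, 0.0, 3.7]
contact_force: [-0.2, 0.5, -0.4]
gripper_width: 0.0243
gripper_force: 0.2
```

>>> drive_tool([
  [[-0.45,-0.1,0,0,0],[-1,-0.15,0,0,0],[-1,-0.15,0,0,0],[-1,-0.15,0,0,0],[-1,-0.15,0,0,0]],
])

```text
time_s: 13.05
tcp_pos: [0.5368, 0.0159, 0.0174]
eef_rot: [-180.0, -0.0, 3.8]
contact_force: [-1.0, 0.3, 0.6]
gripper_width: 0.0005
gripper_force: 0.0
```

```bash
python3 t.py w9
```

```text
13.05 [0.53675139 0.01589169 0.01744253] 3.752640189717379
tin 276 173 43.2 [0.5858 0.0188] rack -19.8 26.9 tool 0.04908534562949064 0.0003200138310221782
```

View pics/w9.png

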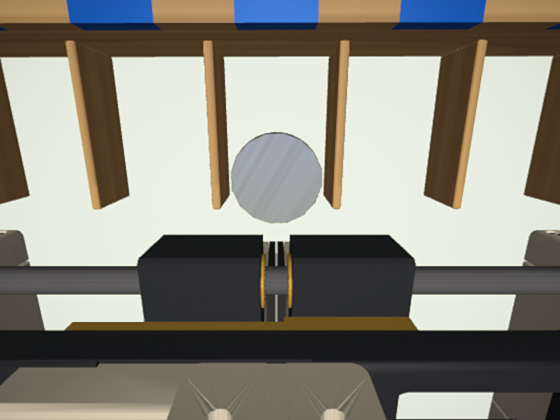

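The tin at (277,177) is partly in the gap and centred. I'll finish with the closed fingertips.

>>> drive_tool([
  [[-1,0.08,0,0,0],[-1,0.16,0,0,0],[-1,0.22,0,0,0],[-1,0.27,0,0,0],[-1,0.31,0,0,0]],
])

```text
time_s: 13.72
tcp_pos: [0.574, 0.0182, 0.0172]
eef_rot: [180.0, 0.0, 3.7]
contact_force: [-0.1, -0.7, 0.0]
gripper_width: 0.0006
gripper_force: 0.1
```

>>> drive_tool([
  [[-1,-0.2,0,0,0],[-1,-0.5,0,0,0],[-1,-0.5,0,-0.5,0],[-1,-0.5,0,-0.8,0],[-1,-0.5,0,-0.8,0]],
])

```text
time_s: 14.35
tcp_pos: [0.5158, 0.015, 0.1167]
eef_rot: [-179.9, -0.4, 3.8]
contact_force: [-0.7, -0.1, -0.2]
gripper_width: 0.0003
gripper_force: 0.0
```

```bash
python3 t.py w10; python3 - <<'E'
from h import *
for n in("scene","side"):
    a=np.load(n+"0.npy");b=capture(n);save(n+"1",b)
    d=(np.abs(a.astype(int)-b).sum(2)>60).astype(np.uint8)
    k,l,st,c=cv2.connectedComponentsWithStats(d)
    print(n,[st[i].tolist() for i in range(1,k) if st[i,4]>15])
E
```

```text
14.35 [0.51584705 0.01502908 0.11669563] 3.782140430447907
tin 277 99 29.1 [0.6073 0.0198] rack 1.7 26.6 tool 0.09154454121271687 0.0012229519065160219
scene [[323, 0, 35, 1, 35], [366, 0, 55, 9, 173], [420, 0, 113, 15, 1245], [508, 0, 51, 71, 1370], [303, 6, 63, 8, 250], [278, 17, 98, 187, 9676], [447, 63, 14, 16, 82], [460, 63, 7, 9, 19], [460, 74, 8, 10, 50], [510, 101, 50, 40, 1108], [441, 112, 16, 15, 98], [273, 228, 20, 14, 165]]
side [[64, 0, 233, 210, 18244], [262, 224, 17, 7, 45], [0, 228, 7, 45, 185], [261, 228, 17, 14, 153], [63, 262, 55, 44, 1148], [257, 274, 23, 23, 436], [71, 308, 7, 10, 23], [67, 319, 5, 8, 16], [52, 321, 10, 18, 35], [78, 330, 43, 62, 818], [0, 399, 11, 11, 71]]
```

View pics/w10.png

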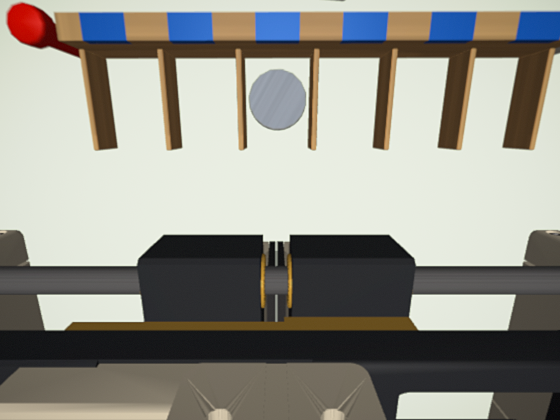

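The tin at (277,99) lies wholly inside the third gap from the red post, and the gripper is clear. I compared the fixed-camera pictures with the first ones and see no change at the brush, case or dispenser, so I'm handing in.

```bash
python3 -c "
from h import *
print(job.close_job())"
```

```text
the job is handed in; nothing more can be done
None
```

I ran one fingertip along the rail over bands one, two and three from the red post, then pushed the tin fully into the third gap; the other items look unmoved, the arm is clear, and the job is handed in at about 14 s (no verdict was returned).

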